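Put the leather templates away in the lift-up cupboard

ROBOT

A 6-joint arm with a two-finger parallel gripper is mounted at the origin on the work surface. World frame = base frame: x ahead of the robot, y to its left, z up, the work surface at z = 0. Lengths are in m, angles in rad, forces in N, time in s.
With the tool pointing down it reaches from about 0.4 to 0.825 m from the base axis. Payload 7 kg.
Tool frame: the origin (TCP) lies midway between the tips of the shut fingers; the grasp point (between the pads) lies behind it (ctrl.pinch_z is the z of the grasp point in the tool frame, in m); z points along the fingers, y is the direction in which the jaws open and shut (so a half turn about z gives the same grasp; the last joint's range is limited). The gripper opens to 88 mm and grips with 3 to 60 N. Pads are 19 mm wide; open, the fingers measure 130 mm over their backs; the gripper's body (78 mm by 193 mm) begins 47 mm behind the grasp point.
Start: joints at [-1.007, 0.359, 0.012, 0, -1.224, -0.288], TCP at [0.184, -0.649, 0.227] pointing down, gripper open.
Joint ranges: [-3.07, 3.07], [-1.43, 2.12], [-1.02, 1.25], [-3.03, 1.67], [-3.05, -0], [-3.03, 3.03]. Speed limits (rad/s): [2.39, 2.39, 3.01, 3.14, 3.14, 3.14].

INTERFACE

Orientations are given as a rotation vector (axis times angle).
In Python, from plant import get_state, grab_frame, get_calibration, ctrl gives the robot as it stands. The module is installed in compiled form; this text tells all that it offers.
- The arm moves only by the tool arm_command, never from a script. Its argument "moves" is a list that holds one entry, the list of rows, each a list of 5 numbers: the opening in per cent of the stroke, from 0 (shut) to 100 (fully open), then the shift along the tool's x, y, z in mm, then the turn about the tool's z in rad. A call has 1 to 5 rows; each row is the pose to reach, as a shift and turn from the pose commanded when the call began, along the tool's axes at that moment; what a row does not reach only later rows make up. A row lasts 1/8 s, in which the tool goes at most 62.5 mm and 10.7 degrees, less where a joint would pass 70% of its speed; a pose out of reach is approached as far as the arm can. A call with a gripper value outside its range is refused whole. The fingers move at their own pace and stop on an object; "squeeze" is the grip in N (left out, the last holds). Time passes only in rows, so rows that repeat a pose let the fingers close. It gives the time, the measured TCP pose, the force and the opening at its end, in the units of the state.
- get_state(): the state, without advancing time (a new reading comes with each control period).
- grab_frame(name): name is "side" or "top"; returns (picture, depth): 420x560x3 uint8, blue, green, red; 420x560 float32, m along the optical axis (not along the pixel's ray), 0 where there is no reading.
- get_calibration(name): a dict with "intrinsics" (3x3 intrinsics, pixels), "origin" and "orientation" of the camera in the world. Camera axes: x right, y up, looking along -z (the intrinsics and any distortion apply to the point x, -y, -z); pixel columns grow to the right and rows downward; lengths in m; the calibration is good to about 2 mm. A picture is of the moment at which its call begins. get_calibration takes no time and is no camera call.
- ctrl.sign_off(): hands the job in, once; it reports no verdict.
The state is a dict: "t": time; "joints": joint angles; "qvel": joint speeds; "joint_efforts": joint torques, N m; "eef_pos": TCP position; "tcp_rot": TCP orientation; "wrist_force": force on the tool from outside, world axes, zero at the start; "moment": the same for the moment, N m; "gripper_width": finger opening in m.
Only numpy, scipy, OpenCV 4.12 (cv2) and the standard library are available. Lean on these libraries where they do the work, as an engineer would, in place of code of your own. Each camera call takes 0.05 s, during which the arm holds its last target. There are 200 camera calls.

TASK

Clear the cutting templates off the stone slab into the slant-front cupboard: raise its lift-up door until the stay catches and holds it, then lay every template from the slab flat on the cupboard floor (they may lie on one another). Do not prise them up off the polished stone: slide each one until it overhangs the slab's edge and pinch it there. When all are in, press the stay's release pad so that the door comes down, and leave the door fully shut and the other tools and bottles on the bench where they are.

Things in the scene. Friction and masses are not known exactly. Their poses are not given: they have to be found in the camera images.
- cupboard: Fixed plywood bench cupboard, 360 mm wide (y), 240 deep (x -110 to +130), 150 high. Origin: on the bench under the middle of its width; x to its back, z up, mm. Inside y +-165, x -98 to +118, floor z = 30. The opening slants from the front sill's top (x -110, z 50; 12 thick, 20 above the floor) up and back to the hinge line (x 30, z 150). Top board (underside z 137) from x = 34.
- door (a joint): Lift-up door, rad: 0 shut, grows as it rises, stop at 2.14. Raised past about 2.05 the stay snaps in and holds it at about 2.02; not locked, it sinks shut by itself, damped, in 3 to 6 s. Panel 360 x 12 mm, 0.45 kg, reaching 178 mm from the hinge. At value q its inner face runs from the hinge along x = -sin(0.951+q), z = -cos(0.951+q) (cupboard axes). Lifting takes 2 to 6 N at the pull.
- door_hinge (a point): Middle of the hinge line, fixed on the cupboard (x 30, y 0, z 150 mm); the door turns about the cupboard's y axis here. Locked open, the door stands nearly upright (10 degrees towards the robot): there is room to reach down into the front of the cupboard before it, at cupboard x -90 to -50 mm, and to push things on under the top board.
- door_pull (a point): Grip point on the dark wood pull in the middle of the door's free edge: a tongue 24 mm wide (y), 16 thick, jutting 42 beyond the panel in the door's plane. The point is in mid-thickness, 200 mm from the hinge line and 8 mm outside its inner face; the tongue ends 20 mm further. Shut it is 40 mm above the bench, open about 347. Grip it across its 24 mm; it turns in the grip as the door swings.
- stay_catch (a joint): Spring catch of the stay, outside on the cupboard's right (-y) wall, rad: 0 at rest, up to 0.4 as its pad is pressed down; about 0.17 frees the door. With the door up, its hook sits over the steel pin of the door's stay arm. It springs back to 0.
- release_pad (a point): Middle of the upper face of the catch's steel thumb pad, 30 x 30 mm (at rest at cupboard x 125, y -202, z 143 mm), open from above. Press it straight down 11 to 14 mm (5 to 10 N) and keep it down until the door has sunk by 0.25 rad (1 to 2 s).
- floor_middle (a point): Point on the cupboard's floor in the middle of its width (cupboard x 10, z 30 mm).
- slab: Polished stone slab, fixed on the bench, 250 mm (x) by 380 mm (y), 50 mm thick. Origin: centre of the underside; x away from the robot.
- strap_template: Strap-end template, 150 x 44 mm, one end (+x) half round, the other square. Hardboard 3 mm thick, about 30 g, brown; slides on the stone under a fingertip pressed on it. Origin: centre of the outline, on the underside (z is 3 mm below its top face); x along its length, z up. None if it is not there this time.
- sheath_template: Stepped template, 140 mm long: 52 mm wide over 75 mm at the -x end (x -70 to +5 mm), 32 mm wide over the other 65 mm. Hardboard 3 mm thick, about 30 g, brown; slides on the stone under a fingertip pressed on it. Origin: centre of the outline, on the underside (z is 3 mm below its top face); x along its length, z up. None if it is not there this time.
- fob_template: Key-fob template, 120 x 50 mm, both ends half round. Hardboard 3 mm thick, about 30 g, brown; slides on the stone under a fingertip pressed on it. Origin: centre of the outline, on the underside (z is 3 mm below its top face); x along its length, z up. None if it is not there this time.
- pocket_template: Plain rectangular template, 110 x 56 mm. Hardboard 3 mm thick, about 30 g, brown; slides on the stone under a fingertip pressed on it. Origin: centre of the outline, on the underside (z is 3 mm below its top face); x along its length, z up. None if it is not there this time.
- dye_bottle: Amber bottle, 56 mm across, 120 mm high, standing behind the slab: leave alone. Origin under its centre.
- wax_tin: Aluminium tin, 76 mm across, 45 mm high, behind the cupboard: leave alone. Origin under its centre.
- maul: Maul with white head and wooden handle, 64 mm across, 190 mm high, standing behind the slab: leave alone. Origin under its centre.
- edge_tool: Hand tool with wooden handle, 150 mm long, lying on the bench in front of the slab: leave alone. Origin under its middle, x along it.

How it is judged:
By the outcome, as a careful person would: the job done as asked, in the order asked, and still so for the second after the job is handed in, with the robot touching nothing.
Of strap_template, sheath_template, fob_template, pocket_template only 2 to 3 are there at a start; the rules pass over those that are not, and their reading is None.
At some moment in a run one of strap_template, sheath_template, fob_template, pocket_template may be knocked a few centimetres aside while the robot is not near it.
It also fails if it takes over 210 s, if anything falls off the work surface, if the arm or the gripper's body presses on something with over 40 N, if the wrist force passes 120 N, or if a joint passes its speed limit or range.

## Working session

There is one attempt and no reset: what is moved stays moved. The work goes in short steps, Python scripts to look and compute and a tool call to move; the robot and the scene stay as the last step left them, time stands still between calls to the robot, and variables do not carry over. Pictures are saved under pics/ and viewed, on a budget of 14 in all, crops included, one or two more only if the job needs it, and the job is handed in when it is done.

Besides the shell and the picture viewer there is one more tool, called after "Emit:" in YAML: its name, and indented under it one key for each argument. arm_command: Moves the arm, as the interface text tells. Its arguments: {"type":"object","properties":{"moves":{"type":"array","items":{"type":"array","items":{"type":"array","items":{"type":"number"}}}},"squeeze":{"type":"number"}},"required":["moves"]}

```bash
mkdir -p pics
cat > h.py <<'E'
import numpy as np,cv2
from scipy.spatial.transform import Rotation as R
from plant import get_state,grab_frame,get_calibration,ctrl
def cal(n):
    c=get_calibration(n);o=np.array(c["orientation"],float)
    M=o if o.shape==(3,3) else (R.from_rotvec(o).as_matrix() if o.size==3 else R.from_quat(o).as_matrix())
    return np.array(c["intrinsics"]),np.array(c["origin"]),M
def cloud(n,d):
    K,o,M=cal(n);v,u=np.mgrid[:d.shape[0],:d.shape[1]]
    p=np.stack([(u-K[0,2])/K[0,0]*d,-(v-K[1,2])/K[1,1]*d,-d],-1)
    return p@M.T+o
def snap(n,f=None):
    im,d=grab_frame(n)
    if f: cv2.imwrite("pics/"+f,im)
    return im,d,cloud(n,d)
def st():
    s=get_state();print("t",round(s["t"],2),"tcp",np.round(s["eef_pos"],4),"rv",np.round(s["tcp_rot"],3),"F",np.round(s["wrist_force"],1),"w",round(s["gripper_width"],4),"q",np.round(s["joints"],2))
    return s
E
python3 - <<'E'
from h import *
for n in("side","top"):
    print(get_calibration(n)); im,d,p=snap(n,n+"0.png");np.save(n+"0.npy",p)
st();print(ctrl.pinch_z)
E
```

```text
{'intrinsics': array([[460.36575662,   0.        , 285.75452936],
       [  0.        , 460.36575662, 212.66439141],
       [  0.        ,   0.        ,   1.        ]]), 'origin': array([ 0.03434847, -0.53995951,  0.61372296]), 'orientation': array([ 0.91070737, -0.38890538, -0.78717892])}
{'intrinsics': array([[392.67238086,   0.        , 277.55128807],
       [  0.        , 392.67238086, 205.93587113],
       [  0.        ,   0.        ,   1.        ]]), 'origin': array([ 0.51171393, -0.02322554,  0.88157735]), 'orientation': array([ 0.06976672, -0.09329207, -1.58133541])}
t 0.1 tcp [ 0.1837 -0.6491  0.2257] rv [ 4.320e-01 -3.111e+00 -2.000e-03] F [ 0.2 -0.5 -0.3] w 0.0875 q [-1.01  0.36  0.01 -0.   -1.22 -0.29]
-0.0188
```

View pics/top0.png

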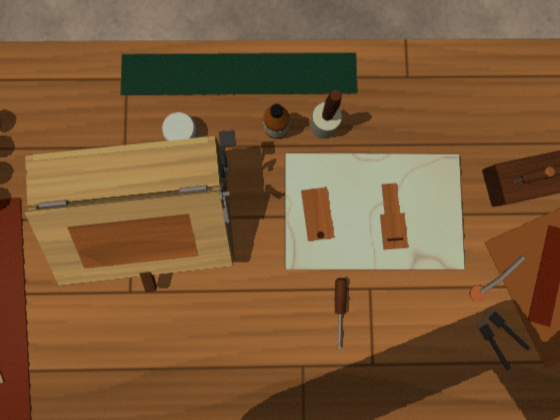

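View pics/side0.png

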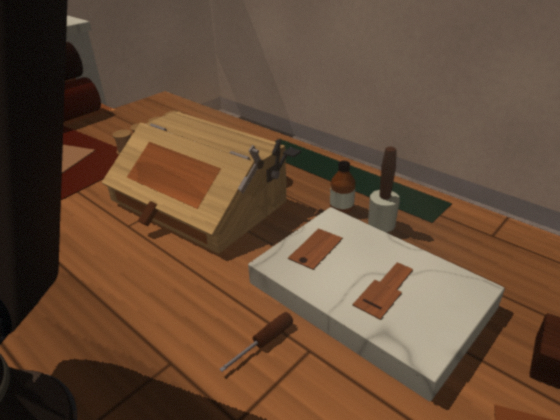

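The top view shows the slab at (285–463, 153–270) with a rectangular pocket template at (317,214) and a stepped sheath template at (393,216). The cupboard is on the left, with its pull at (148,282), its release pad at (228,138) and the edge tool at (341,310). The side view agrees.

```bash
cat >> h.py <<'E'
def brown(im,p,zlo=.046,zhi=.066,box=None):
    hsv=cv2.cvtColor(im,cv2.COLOR_BGR2HSV)
    m=(hsv[...,1]>110)&(p[...,2]>zlo)&(p[...,2]<zhi)
    if box is not None: m&=(p[...,0]>box[0])&(p[...,0]<box[1])&(p[...,1]>box[2])&(p[...,1]<box[3])
    m=cv2.morphologyEx(m.astype(np.uint8),cv2.MORPH_OPEN,np.ones((3,3)))
    n,l,s,c=cv2.connectedComponentsWithStats(m)
    for i in range(1,n):
        if s[i,4]<150: continue
        q=p[l==i];r=cv2.minAreaRect((q[:,:2]*1000).astype(np.float32))
        print("px",np.round(c[i]),"n",s[i,4],"rect c",np.round(r[0],1),"size",np.round(r[1],1),"ang",round(r[2],1),"z",np.round(np.median(q[:,2]),4),"corners",np.round(cv2.boxPoints(r)).tolist())
E
python3 - <<'E'
from h import *
for n in("top","side"):
    im=cv2.imread(f"pics/{n}0.png");p=np.load(n+"0.npy")
    print(n);brown(im,p,box=(.3,.75,-.6,.1))
    hsv=cv2.cvtColor(im,cv2.COLOR_BGR2HSV)
    m=(p[...,2]>.044)&(p[...,2]<.058)&(p[...,0]>.3)&(p[...,0]<.75)&(p[...,1]<-.0)&(p[...,1]>-.55)
    m=cv2.morphologyEx(m.astype(np.uint8),cv2.MORPH_OPEN,np.ones((5,5)))>0
    print("slab",cv2.minAreaRect((p[m][:,:2]*1000).astype(np.float32)),np.median(p[m][:,2]))
p=np.load("top0.npy")
for nm,(u,v) in dict(pad=(228,138),pull=(147,282),pulltip=(151,289),hl=(37,211),hr=(222,193),topbl=(29,157),topbr=(217,140),doorl=(59,281),doorr=(229,264),tool=(341,297),tooltip=(341,345),bottle=(276,112),maul=(334,95),tin=(179,126)).items():
    print(nm,np.round(np.nanmedian(p[v-1:v+2,u-1:u+2].reshape(-1,3),0)*1000,1))
# top board plane z ~150
m=(np.abs(p[...,2]-.150)<.006)&(p[...,1]>0.05);m=cv2.morphologyEx(m.astype(np.uint8),cv2.MORPH_OPEN,np.ones((5,5)))>0
r=cv2.minAreaRect((p[m][:,:2]*1000).astype(np.float32));print("topboard",r,np.round(cv2.boxPoints(r)).tolist())
E
```

```text
top
px [517. 179.] n 1609 rect c [ 649.8 -559.4] size [90.  99.6] ang 11.5 z 0.0586 corners [[596.0, -520.0], [616.0, -617.0], [704.0, -599.0], [684.0, -502.0]]
px [393. 220.] n 1284 rect c [ 574.8 -280.4] size [138.5  52.8] ang 2.8 z 0.0517 corners [[504.0, -257.0], [507.0, -310.0], [645.0, -303.0], [643.0, -251.0]]
px [317. 214.] n 1305 rect c [ 580.9 -120.3] size [108.5  55.8] ang 7.3 z 0.0516 corners [[524.0, -100.0], [531.0, -155.0], [638.0, -141.0], [631.0, -86.0]]
slab ((588.051513671875, -283.8525390625), (463.92340087890625, 248.5527801513672), 89.21988677978516) 0.04891800149961545
side
px [242. 211.] n 683 rect c [595.9  75.1] size [ 38.4 253.9] ang 87.4 z 0.0574 corners [[468.0, 62.0], [722.0, 50.0], [724.0, 88.0], [470.0, 100.0]]
px [315. 248.] n 1026 rect c [ 578.3 -118.8] size [112.4  55.3] ang 6.8 z 0.0532 corners [[519.0, -98.0], [526.0, -153.0], [637.0, -140.0], [631.0, -85.0]]
px [383. 292.] n 1417 rect c [ 572.6 -278.1] size [141.1  51.3] ang 4.1 z 0.053 corners [[500.0, -258.0], [504.0, -309.0], [645.0, -299.0], [641.0, -247.0]]
px [550. 340.] n 928 rect c [ 638.3 -520.8] size [92.9 28.7] ang 17.7 z 0.0594 corners [[590.0, -521.0], [598.0, -549.0], [687.0, -520.0], [678.0, -493.0]]
slab ((584.0712890625, -298.8707580566406), (498.4068603515625, 252.6588897705078), 89.08995056152344) 0.050183100183609775
pad [721.2  58.9 141.7]
pull [442.2 237.5  48.5]
pulltip [426.6 232.2  37.7]
hl [582.6 407.8 156.6]
hr [607.4  63.7 193.8]
topbl [686.2 433.8 147.8]
topbr [724.9  83.8 114.9]
doorl [447.9 413.   61.9]
doorr [477.5  66.   59.2]
tool [ 402.7 -170.2   25.2]
tooltip [ 298.3 -171.7    0.3]
bottle [780.3 -34.5 117.8]
maul [ 786.8 -140.2  188.7]
tin [777.2 176.6  42.5]
topboard ((644.3849487304688, 257.2854919433594), (128.8115234375, 361.2081604003906), 5.532288551330566) [[563.0, 431.0], [598.0, 71.0], [726.0, 84.0], [691.0, 443.0]]
```

```bash
cat >> h.py <<'E'
YC=np.deg2rad(5.53);O=np.array([579.,251.])
def cup(x,y): # cupboard mm -> world mm
    c,s=np.cos(YC),np.sin(YC);return O+[c*x-s*y,s*x+c*y]
def rel(tgts,jaw=None,base=None):
    """tgts: world mm (x,y,z) list; jaw: desired world angle (deg) of jaw axis mod 180; prints shifts in tool axes"""
    s=get_state();M=R.from_rotvec(s["tcp_rot"]).as_matrix();p=np.array(s["eef_pos"])*1000 if base is None else np.array(base)
    if jaw is not None:
        a=np.degrees(np.arctan2(M[1,1],M[0,1]));d=(jaw-a+90)%180-90
        print("jaw now",round(a,1),"turn about tool z rad",round(-np.radians(d),3))
    for t in tgts: print(np.round(t,0),"->",np.round(M.T@(np.array(t)-p),0))
def doorpt(q,r=202):
    a=.951+q;x=30-np.sin(a)*r-np.cos(np.pi-a)*0;z=150-np.cos(a)*r
    n=np.array([-np.cos(a),np.sin(a)]) # outward
    x+=8*n[0];z+=8*n[1];return np.array([*cup(x,0),z])
E
python3 - <<'E'
from h import *
s=st();print(np.round(R.from_rotvec(s["tcp_rot"]).as_matrix(),2))
g=doorpt(0);print(g,doorpt(2.02))
g[2]-=18.8
rel([g+[0,0,150],g],jaw=95.5)
E
```

```text
t 0.1 tcp [ 0.1837 -0.6491  0.2257] rv [ 4.320e-01 -3.111e+00 -2.000e-03] F [ 0.2 -0.5 -0.3] w 0.0875 q [-1.01  0.36  0.01 -0.   -1.22 -0.29]
[[-0.96 -0.27 -0.  ]
 [-0.27  0.96  0.  ]
 [ 0.    0.   -1.  ]]
[440.57296405 237.59783654  39.17635883] [582.57434261 251.34605902 350.42596555]
jaw now 105.8 turn about tool z rad 0.18
[441. 238. 170.] -> [-489.  783.   56.]
[441. 238.  20.] -> [-489.  783.  206.]
```

Emit:
arm_command:
  moves:
    - [[100,-40,41,0,0],[100,-80,82,0,0],[100,-120,123,0,0],[100,-160,164,0,0],[100,-196,204,0,0]]
  squeeze: 25

```text
t: 0.72
eef_pos: [0.3174, -0.398, 0.2263]
tcp_rot: [0.432, -3.112, -0.0]
wrist_force: [1.7, -0.5, 0.3]
gripper_width: 0.0876
```

Emit:
arm_command:
  moves:
    - [[100,-40,41,0,0],[100,-80,82,0,0],[100,-120,123,0,0],[100,-160,164,0,0],[100,-196,204,0,0]]

```text
t: 1.35
eef_pos: [0.4504, -0.1482, 0.2266]
tcp_rot: [-0.432, 3.112, 0.0]
wrist_force: [2.1, -0.3, 0.6]
gripper_width: 0.0875
```

Emit:
arm_command:
  moves:
    - [[100,-10,38,5,0],[100,-20,76,10,0],[100,-30,114,15,0],[100,-40,152,22,0],[100,-49,188,28,0]]

```text
t: 1.98
eef_pos: [0.4454, 0.0454, 0.1982]
tcp_rot: [0.432, -3.112, -0.0]
wrist_force: [0.3, 0.7, 0.4]
gripper_width: 0.0877
```

Emit:
arm_command:
  moves:
    - [[100,-10,38,5,0],[100,-20,76,10,0],[100,-30,114,15,0],[100,-40,152,22,0.1],[60,-49,188,28,0.18]]

```text
t: 2.6
eef_pos: [0.4414, 0.2396, 0.1701]
tcp_rot: [0.146, -3.138, 0.0]
wrist_force: [0.5, -0.1, 0.3]
gripper_width: 0.0822
```

Run:
```python
from h import *
s=st()
im,d,p=snap("top","top1.png")
g=doorpt(0);g[2]-=18.8
rel([g],jaw=95.5)
```

```text
t 2.6 tcp [0.4414 0.2396 0.1701] rv [ 0.146 -3.138  0.   ] F [ 0.5 -0.1  0.3] w 0.0822 q [ 0.89  0.12 -0.44 -0.   -1.01 -2.37]
jaw now 95.2 turn about tool z rad -0.006
[441. 238.  20.] -> [  2.  -5. 149.]
```

Emit:
arm_command:
  moves:
    - [[60,2,-4,60,0],[60,2,-4,110,0],[60,2,-4,149,0],[60,2,-4,149,0],[10,2,-4,149,0]]

```text
t: 3.28
eef_pos: [0.4408, 0.2347, 0.0227]
tcp_rot: [-0.151, 3.137, 0.001]
wrist_force: [0.2, 0.4, 0.2]
gripper_width: 0.0474
```

Emit:
arm_command:
  moves:
    - [[10,0,0,0,0],[10,0,0,0,0],[10,0,0,0,0],[10,0,0,0,0],[10,0,0,0,0]]

```text
t: 3.9
eef_pos: [0.4408, 0.2382, 0.023]
tcp_rot: [-0.152, 3.135, 0.01]
wrist_force: [-11.0, 15.1, 0.9]
gripper_width: 0.0237
```

Run:
```python
from h import *
s=st()
for qs in [np.arange(0,2.2,.15)]:
    g0=doorpt(0)
    c=np.array([np.cos(YC),np.sin(YC),0])
    print([(round(q,2),round(float((doorpt(q)-g0)@c)),round(doorpt(q)[2]-g0[2])) for q in qs])
rel([doorpt(q)-[0,0,18.8] for q in (0,1,2.1)])
```

```text
t 3.9 tcp [0.4408 0.2382 0.023 ] rv [-0.152  3.135  0.01 ] F [-11.   15.1   0.9] w 0.0237 q [ 0.89  0.31 -0.62 -0.   -0.64 -2.36]
[(np.float64(0.0), 0, 0), (np.float64(0.15), -15, 27), (np.float64(0.3), -25, 55), (np.float64(0.45), -31, 85), (np.float64(0.6), -33, 115), (np.float64(0.75), -30, 145), (np.float64(0.9), -23, 174), (np.float64(1.05), -11, 202), (np.float64(1.2), 5, 228), (np.float64(1.35), 24, 252), (np.float64(1.5), 47, 272), (np.float64(1.65), 72, 288), (np.float64(1.8), 100, 301), (np.float64(1.95), 129, 309), (np.float64(2.1), 159, 313)]
[441. 238.  20.] -> [ 0. -1.  3.]
[425. 236. 214.] -> [  15.    1. -191.]
[599. 253. 333.] -> [-160.    1. -309.]
```

Emit:
arm_command:
  moves:
    - [[10,15,3,-27,0],[10,25,3,-55,0],[10,31,3,-85,0],[10,33,3,-115,0],[10,30,3,-145,0]]

```text
t: 4.53
eef_pos: [0.41, 0.2354, 0.1683]
tcp_rot: [-0.151, 3.136, 0.005]
wrist_force: [7.9, 5.1, -7.0]
gripper_width: 0.0239
```

Run:
```python
from h import *
s=st();rel([doorpt(q)-[0,0,18.8] for q in (.75,.9,1.05,1.2,1.35,1.5)],95.5)
```

```text
t 4.53 tcp [0.41   0.2354 0.1683] rv [-0.151  3.136  0.005] F [ 7.9  5.1 -7. ] w 0.0239 q [ 0.94  0.07 -0.51 -0.   -0.99 -2.41]
jaw now 95.5 turn about tool z rad 0.0
[411. 235. 165.] -> [-0. -1.  3.]
[418. 235. 195.] -> [ -8.  -1. -26.]
[429. 237. 223.] -> [-20.  -1. -54.]
[445. 238. 249.] -> [-35.  -0. -80.]
[464. 240. 272.] -> [ -55.   -0. -103.]
[487. 242. 292.] -> [ -77.   -0. -124.]
```

Emit:
arm_command:
  moves:
    - [[10,-7,1,-29,0],[10,-19,1,-57,0],[10,-35,1,-83,0],[10,-54,1,-107,0],[10,-77,1,-127,0]]

```text
t: 5.15
eef_pos: [0.4855, 0.2426, 0.2943]
tcp_rot: [0.151, -3.136, -0.002]
wrist_force: [-0.5, 3.2, -8.3]
gripper_width: 0.024
```

Emit:
arm_command:
  moves:
    - [[10,-25,0,-16,0],[10,-53,0,-29,0],[10,-82,0,-37,0],[10,-112,0,-41,0],[10,-116,0,-42,0]]

```text
t: 5.78
eef_pos: [0.6026, 0.254, 0.3357]
tcp_rot: [0.149, -3.137, -0.001]
wrist_force: [-1.8, 1.7, -1.2]
gripper_width: 0.0237
```

Emit:
arm_command:
  moves:
    - [[10,0,0,0,0],[10,6,0,1,0],[10,12,0,1,0]]

```text
t: 6.15
eef_pos: [0.5895, 0.2527, 0.3348]
tcp_rot: [-0.151, 3.137, 0.001]
wrist_force: [2.7, 2.7, -4.4]
gripper_width: 0.0234
```

Run:
```python
from h import *
s=st();rel([doorpt(q)-[0,0,18.8] for q in (2.02,2.1)],95.5);snap("side","side2.png")
```

```text
t 6.15 tcp [0.5895 0.2527 0.3348] rv [-1.510e-01  3.137e+00  1.000e-03] F [ 2.7  2.7 -4.4] w 0.0234 q [ 0.71  0.26  0.11 -0.   -1.42 -2.18]
jaw now 95.5 turn about tool z rad 0.0
[583. 251. 332.] -> [ 7. -1.  3.]
[599. 253. 333.] -> [-9. -1.  2.]
```

View pics/side2.png

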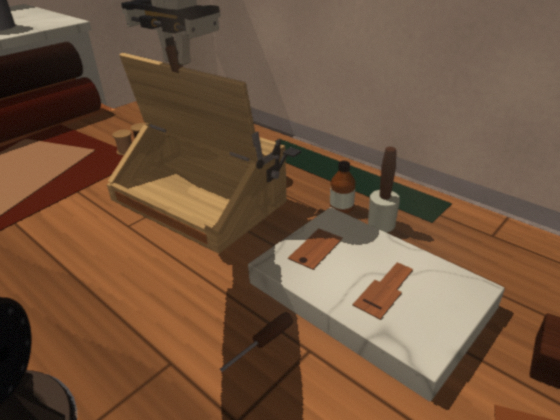

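The side view shows the door raised nearly upright in the gripper at (172,55), the cupboard open, and both templates undisturbed at (316,248) and (385,290). I'll ease the door back onto the stay and let go.

Emit:
arm_command:
  moves:
    - [[10,5,0,1,0],[60,7,0,1,0],[60,7,0,1,0],[60,7,0,1,0],[60,7,0,0,0]]

```text
t: 6.82
eef_pos: [0.5831, 0.2518, 0.3344]
tcp_rot: [0.15, -3.137, 0.001]
wrist_force: [-0.1, -0.9, 0.1]
gripper_width: 0.0514
```

Emit:
arm_command:
  moves:
    - [[60,0,0,-30,0],[60,0,0,-50,0],[60,50,0,-50,0],[60,100,-20,-50,0],[60,130,-60,-40,0]]

```text
t: 7.45
eef_pos: [0.4582, 0.1796, 0.3752]
tcp_rot: [-0.154, 3.136, 0.001]
wrist_force: [-0.4, -0.6, -0.2]
gripper_width: 0.053
```

Run:
```python
from h import *
s=st()
im,d,p=snap("top","top3.png");brown(im,p,box=(.4,.75,-.5,-.04))
im,d,p=snap("side","side3.png");brown(im,p,box=(.4,.75,-.5,-.04))
```

```text
t 7.45 tcp [0.4582 0.1796 0.3752] rv [-1.540e-01  3.136e+00  1.000e-03] F [-0.4 -0.6 -0.2] w 0.053 q [ 0.77 -0.01 -0.12  0.   -1.47 -2.25]
px [393. 220.] n 1287 rect c [ 574.7 -280.3] size [138.3  52.9] ang 3.1 z 0.0517 corners [[504.0, -258.0], [507.0, -310.0], [645.0, -303.0], [642.0, -250.0]]
px [317. 214.] n 1314 rect c [ 580.9 -120.3] size [108.5  55.7] ang 6.6 z 0.0516 corners [[524.0, -99.0], [530.0, -154.0], [638.0, -142.0], [632.0, -86.0]]
px [315. 248.] n 1023 rect c [ 578.7 -119. ] size [112.1  55. ] ang 6.6 z 0.0532 corners [[520.0, -98.0], [526.0, -153.0], [638.0, -140.0], [631.0, -85.0]]
px [383. 291.] n 1398 rect c [ 572.1 -278.7] size [140.4  50.6] ang 3.6 z 0.053 corners [[500.0, -258.0], [504.0, -308.0], [644.0, -300.0], [641.0, -249.0]]
```

View pics/top3.png

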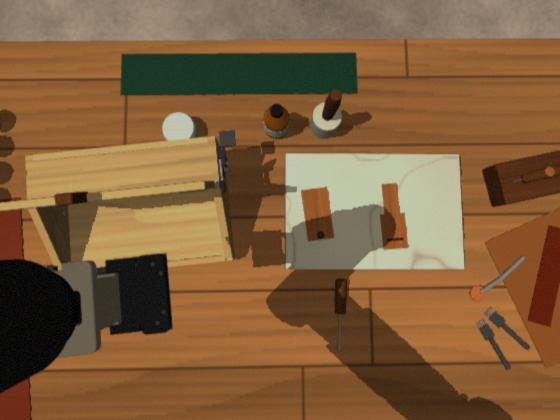

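The top view shows the door staying up on its own (its edge at (100,200)), and both templates unmoved. Next I slide the pocket template.

Run:
```python
from h import *
rel([(579,-119,120),(579,-119,55)],96.6)
```

```text
jaw now 95.5 turn about tool z rad -0.02
[ 579 -119  120] -> [ -93. -306.  255.]
[ 579 -119   55] -> [ -93. -306.  320.]
```

Emit:
arm_command:
  moves:
    - [[0,-10,-60,0,0],[0,-25,-121,5,0],[0,-45,-181,15,0],[0,-65,-240,25,-0.01],[0,-93,-290,40,-0.02]]

```text
t: 8.18
eef_pos: [0.5808, -0.1023, 0.3351]
tcp_rot: [-0.182, 3.135, -0.0]
wrist_force: [1.1, 1.7, 1.2]
gripper_width: 0.008
```

Emit:
arm_command:
  moves:
    - [[0,0,-16,55,0],[0,0,-16,115,0],[0,0,-16,175,0],[0,0,-16,215,0],[0,0,-16,245,0]]

```text
t: 8.8
eef_pos: [0.5812, -0.1161, 0.0873]
tcp_rot: [0.181, -3.134, 0.0]
wrist_force: [0.7, 0.1, 0.6]
gripper_width: 0.0002
```

Run:
```python
from h import *
st();rel([(579,-119,55)],96.6)
```

```text
t 8.8 tcp [ 0.5812 -0.1161  0.0873] rv [ 0.181 -3.134  0.   ] F [0.7 0.1 0.6] w 0.0002 q [ 0.13  0.35 -0.35 -0.   -0.87 -1.59]
jaw now 96.6 turn about tool z rad 0.0
[ 579 -119   55] -> [ 2. -3. 32.]
```

Emit:
arm_command:
  moves:
    - [[0,1,-2,20,0],[0,1,-2,30,0],[0,1,-2,34,0],[0,1,-2,35,0],[0,1,-2,35,0]]

```text
t: 9.43
eef_pos: [0.5814, -0.1179, 0.0553]
tcp_rot: [-0.182, 3.135, -0.0]
wrist_force: [0.0, 0.4, -0.1]
gripper_width: 0.0005
```

Emit:
arm_command:
  moves:
    - [[0,0,0,2,0],[0,0,0,3,0],[0,0,0,3,0]]

```text
t: 9.8
eef_pos: [0.5814, -0.118, 0.0533]
tcp_rot: [-0.183, 3.135, -0.0]
wrist_force: [-2.7, 1.6, 11.4]
gripper_width: 0.0002
```

Emit:
arm_command:
  moves:
    - [[0,8,3,0,0],[0,19,6,0,0],[0,31,10,0,0],[0,42,13,0,0],[0,52,16,0,0]]

```text
t: 10.42
eef_pos: [0.5297, -0.108, 0.0533]
tcp_rot: [-0.183, 3.131, -0.001]
wrist_force: [3.7, 0.3, 5.7]
gripper_width: 0.0005
```

Emit:
arm_command:
  moves:
    - [[0,12,4,0,0],[0,24,8,0,0],[0,36,11,0,0],[0,46,14,0,0],[0,51,16,0,0]]

```text
t: 11.05
eef_pos: [0.4772, -0.0979, 0.0533]
tcp_rot: [-0.183, 3.13, -0.0]
wrist_force: [3.7, -0.9, 6.3]
gripper_width: 0.0006
```

Emit:
arm_command:
  moves:
    - [[0,0,0,0,0],[0,0,0,-20,0],[0,-60,0,-60,0],[60,-120,0,-60,0],[75,-160,0,-60,0]]

```text
t: 11.68
eef_pos: [0.6362, -0.0793, 0.1127]
tcp_rot: [-0.182, 3.134, 0.0]
wrist_force: [-0.2, 0.2, -0.3]
gripper_width: 0.0148
```

Run:
```python
from h import *
st()
im,d,p=snap("top");brown(im,p,box=(.36,.75,-.5,0))
im,d,p=snap("side","side4.png");brown(im,p,box=(.36,.75,-.5,0))
```

```text
t 11.68 tcp [ 0.6362 -0.0793  0.1127] rv [-0.182  3.134  0.   ] F [-0.2  0.2 -0.3] w 0.0148 q [ 0.18  0.39 -0.21  0.   -0.96 -1.63]
px [393. 220.] n 1277 rect c [ 574.6 -280. ] size [138.4  52. ] ang 3.4 z 0.0518 corners [[504.0, -258.0], [507.0, -310.0], [645.0, -302.0], [642.0, -250.0]]
px [309. 264.] n 1377 rect c [ 476.2 -100. ] size [108.3  56.2] ang 6.9 z 0.0516 corners [[419.0, -79.0], [426.0, -134.0], [533.0, -121.0], [527.0, -66.0]]
px [269. 272.] n 1292 rect c [473.3 -98. ] size [110.1  57.5] ang 6.7 z 0.0532 corners [[415.0, -76.0], [422.0, -133.0], [531.0, -120.0], [525.0, -63.0]]
px [383. 292.] n 1432 rect c [ 572.9 -279.3] size [140.9  51. ] ang 2.9 z 0.053 corners [[501.0, -257.0], [504.0, -308.0], [645.0, -301.0], [642.0, -250.0]]
```

View pics/side4.png

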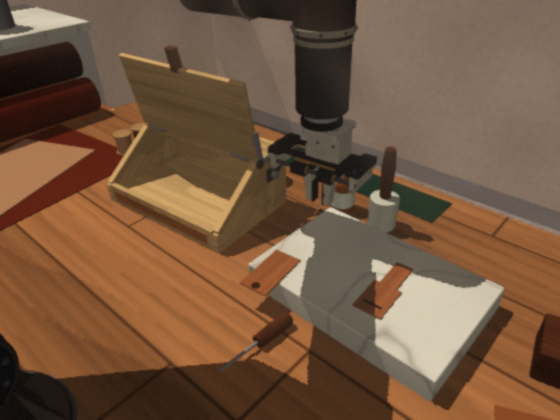

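The side view shows the pocket template overhanging the slab's front edge at (265,275), the door still up, and the other template untouched.

Run:
```python
from h import *
rel([(437,-103,95),(437,-103,41)],96.8)
```

```text
jaw now 96.7 turn about tool z rad -0.002
[ 437 -103   95] -> [202.  -0.  16.]
[ 437 -103   41] -> [202.  -0.  70.]
```

Emit:
arm_command:
  moves:
    - [[85,55,0,0,0],[85,110,0,0,0],[85,165,0,5,0],[85,202,0,16,0],[85,202,0,16,0]]

```text
t: 12.4
eef_pos: [0.4293, -0.1035, 0.0952]
tcp_rot: [0.18, -3.135, -0.001]
wrist_force: [0.7, -0.7, 0.4]
gripper_width: 0.072
```

Run:
```python
from h import *
st();rel([(437,-103,41)],96.8)
```

```text
t 12.4 tcp [ 0.4293 -0.1035  0.0952] rv [ 1.800e-01 -3.135e+00 -1.000e-03] F [ 0.7 -0.7  0.4] w 0.072 q [ 0.21  0.11 -0.66 -0.   -0.8  -1.67]
jaw now 96.6 turn about tool z rad -0.004
[ 437 -103   41] -> [-8. -0. 54.]
```

Emit:
arm_command:
  moves:
    - [[85,-7,0,20,0],[85,-7,0,45,0],[85,-7,0,54,0],[85,-7,0,54,0]]

```text
t: 12.9
eef_pos: [0.4399, -0.1022, 0.0413]
tcp_rot: [0.182, -3.135, 0.0]
wrist_force: [-0.2, -0.4, 0.1]
gripper_width: 0.0744
```

Emit:
arm_command:
  moves:
    - [[50,0,0,0,0],[50,0,0,0,0],[50,0,0,0,0],[50,0,0,0,0],[50,0,0,0,0]]
  squeeze: 15

```text
t: 13.52
eef_pos: [0.4405, -0.1021, 0.0419]
tcp_rot: [-0.182, 3.135, 0.0]
wrist_force: [-0.2, 0.2, 1.9]
gripper_width: 0.0556
```

Emit:
arm_command:
  moves:
    - [[50,0,0,-5,0],[50,0,0,-15,0],[50,0,0,-35,0],[50,0,0,-55,0],[50,0,0,-60,0]]

```text
t: 14.15
eef_pos: [0.4408, -0.1021, 0.1031]
tcp_rot: [-0.182, 3.134, 0.0]
wrist_force: [0.3, 0.7, -0.5]
gripper_width: 0.0554
```

Run:
```python
from h import *
st();snap("side","side5.png")
a=cup(-190,45);b=cup(-76,45)
rel([(*a,105),(*b,105),(*b,33)],95.5)
```

```text
t 14.15 tcp [ 0.4408 -0.1021  0.1031] rv [-0.182  3.134  0.   ] F [ 0.3  0.7 -0.5] w 0.0554 q [ 0.21  0.11 -0.63  0.   -0.82 -1.67]
jaw now 96.6 turn about tool z rad 0.02
[386. 277. 105.] -> [ 11. 383.  -2.]
[499. 288. 105.] -> [-103.  381.   -2.]
[499. 288.  33.] -> [-103.  381.   70.]
```

View pics/side5.png

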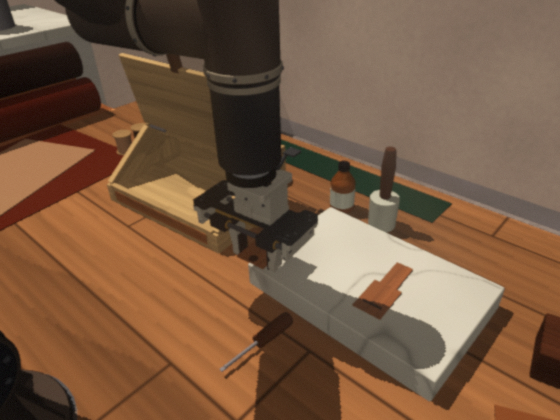

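The side view shows the pocket template held between the fingertips at (258,250), clear of the slab. I'll carry it high over the cupboard's side wall.

Emit:
arm_command:
  moves:
    - [[50,0,15,-40,0],[50,0,65,-55,0],[50,0,120,-55,0],[50,0,175,-55,0],[50,-10,230,-55,0]]

```text
t: 14.82
eef_pos: [0.4223, 0.1288, 0.1562]
tcp_rot: [0.182, -3.136, -0.0]
wrist_force: [1.8, -0.3, 0.0]
gripper_width: 0.0557
```

Emit:
arm_command:
  moves:
    - [[50,-10,55,0,0],[50,-20,110,0,0.01],[50,-28,151,0,0.02],[50,-28,151,20,0.02],[50,-28,151,50,0.02]]

```text
t: 15.45
eef_pos: [0.4336, 0.2815, 0.1056]
tcp_rot: [-0.152, 3.138, 0.001]
wrist_force: [0.4, 0.3, 0.4]
gripper_width: 0.0552
```

Run:
```python
from h import *
st()
b=cup(-76,45)
rel([(*b,95),(*b,33)],95.5)
```

```text
t 15.45 tcp [0.4336 0.2815 0.1056] rv [-1.520e-01  3.138e+00  1.000e-03] F [0.4 0.3 0.4] w 0.0552 q [ 0.96  0.22 -0.5  -0.   -0.86 -2.43]
jaw now 95.5 turn about tool z rad 0.001
[499. 288.  95.] -> [-66.   1.  11.]
[499. 288.  33.] -> [-66.   1.  73.]
```

Emit:
arm_command:
  moves:
    - [[50,-30,1,5,0],[50,-66,1,11,0],[50,-66,1,40,0],[50,-66,1,65,0],[50,-66,1,71,0]]

```text
t: 16.08
eef_pos: [0.4982, 0.2866, 0.0332]
tcp_rot: [0.149, -3.135, 0.005]
wrist_force: [0.6, 0.0, -0.2]
gripper_width: 0.0554
```

Run:
```python
from h import *
st()
b=cup(-76,45)
rel([(*b,33)],95.5)
```

```text
t 16.07 tcp [0.4982 0.2866 0.0332] rv [ 0.149 -3.135  0.005] F [ 0.6  0.  -0.2] w 0.0554 q [ 0.86  0.4  -0.44 -0.   -0.74 -2.34]
jaw now 95.5 turn about tool z rad -0.001
[499. 288.  33.] -> [-1.  2.  0.]
```

Release, then lift straight out.

Emit:
arm_command:
  moves:
    - [[78,0,0,0,0],[78,0,0,0,0],[78,0,0,0,0],[78,0,0,0,0],[78,0,0,0,0]]

```text
t: 16.7
eef_pos: [0.4995, 0.2881, 0.0359]
tcp_rot: [-0.15, 3.138, 0.001]
wrist_force: [-0.0, 0.5, -0.4]
gripper_width: 0.0684
```

Emit:
arm_command:
  moves:
    - [[78,0,0,-30,0],[78,0,0,-75,0],[78,30,0,-120,0],[78,70,-20,-150,0],[60,90,-70,-160,0]]

```text
t: 17.32
eef_pos: [0.416, 0.2104, 0.1977]
tcp_rot: [-0.155, 3.135, 0.004]
wrist_force: [0.6, -0.1, 0.3]
gripper_width: 0.0626
```

Emit:
arm_command:
  moves:
    - [[0,0,-60,0,0],[0,0,-120,0,0],[0,0,-180,0,0],[0,0,-240,0,0],[0,0,-300,0,0]]

```text
t: 17.95
eef_pos: [0.4451, -0.0908, 0.1961]
tcp_rot: [-0.151, 3.137, 0.0]
wrist_force: [0.4, 0.5, 1.3]
gripper_width: 0.0137
```

Run:
```python
from h import *
st()
im,d,p=snap("top","top6.png");brown(im,p,box=(.36,.75,-.5,0))
im,d,p=snap("side","side6.png");brown(im,p,box=(.36,.75,-.5,0))
```

```text
t 17.95 tcp [ 0.4451 -0.0908  0.1961] rv [-0.151  3.137  0.   ] F [0.4 0.5 1.3] w 0.0137 q [ 0.23  0.01 -0.5   0.   -1.06 -1.71]
px [393. 220.] n 1276 rect c [ 574.5 -280.1] size [137.9  52. ] ang 3.3 z 0.0516 corners [[504.0, -258.0], [507.0, -310.0], [645.0, -302.0], [642.0, -250.0]]
px [383. 292.] n 1408 rect c [ 572.3 -278.6] size [140.1  50.8] ang 3.8 z 0.053 corners [[501.0, -258.0], [504.0, -309.0], [644.0, -299.0], [641.0, -249.0]]
```

View pics/top6.png

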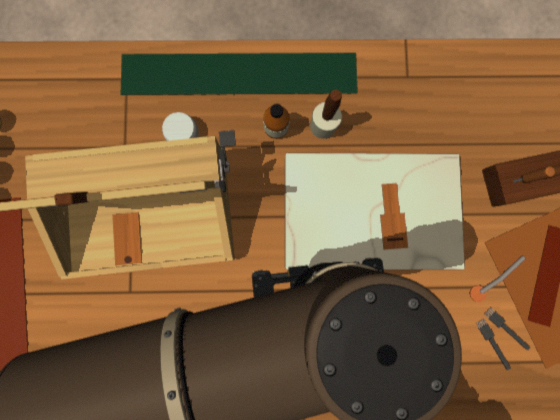

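The top view shows the pocket template lying on the cupboard floor at (127,238), the door still up, and the sheath template unmoved at (393,216).

Run:
```python
from h import *
rel([(566,-280,90),(566,-280,54)],93.5)
```

```text
jaw now 95.1 turn about tool z rad 0.029
[ 566 -280   90] -> [-104. -196.  106.]
[ 566 -280   54] -> [-104. -196.  142.]
```

Emit:
arm_command:
  moves:
    - [[0,-25,-50,10,0],[0,-50,-100,30,0],[0,-78,-150,60,0.02],[0,-104,-194,100,0.03],[0,-104,-194,106,0.03]]

```text
t: 18.68
eef_pos: [0.5667, -0.2737, 0.0852]
tcp_rot: [0.099, -3.134, -0.002]
wrist_force: [-0.3, 1.2, -0.3]
gripper_width: 0.0003
```

Run:
```python
from h import *
st();rel([(566,-280,54)],93.5)
```

```text
t 18.68 tcp [ 0.5667 -0.2737  0.0852] rv [ 9.900e-02 -3.134e+00 -2.000e-03] F [-0.3  1.2 -0.3] w 0.0003 q [-0.14  0.41 -0.26 -0.   -0.91 -1.37]
jaw now 93.6 turn about tool z rad 0.002
[ 566 -280   54] -> [ 1. -6. 31.]
```

Emit:
arm_command:
  moves:
    - [[0,1,-5,18,0],[0,1,-5,28,0],[0,1,-5,31,0],[0,1,-5,33,0],[0,1,-5,34,0]]

```text
t: 19.3
eef_pos: [0.5671, -0.2769, 0.0564]
tcp_rot: [-0.104, 3.139, -0.0]
wrist_force: [0.0, -1.2, -0.6]
gripper_width: 0.0008
```

Emit:
arm_command:
  moves:
    - [[0,0,-3,2,0],[0,0,-3,4,0],[0,0,-3,4,0]]

```text
t: 19.68
eef_pos: [0.5672, -0.2805, 0.0533]
tcp_rot: [-0.104, 3.139, -0.001]
wrist_force: [-3.5, 2.6, 11.8]
gripper_width: 0.0002
```

Emit:
arm_command:
  moves:
    - [[0,8,0,0,0],[0,17,0,0,0],[0,27,0,0,0],[0,36,0,0,0],[0,43,0,0,0]]

```text
t: 20.3
eef_pos: [0.5265, -0.2837, 0.0534]
tcp_rot: [-0.104, 3.134, -0.003]
wrist_force: [3.9, 0.0, 6.6]
gripper_width: 0.0006
```

Emit:
arm_command:
  moves:
    - [[0,9,0,0,0],[0,18,0,0,0],[0,28,0,0,0],[0,36,0,0,0],[0,41,0,0,0]]

```text
t: 20.92
eef_pos: [0.4857, -0.2865, 0.0533]
tcp_rot: [-0.104, 3.134, -0.003]
wrist_force: [3.6, 0.5, 5.0]
gripper_width: 0.0004
```

Emit:
arm_command:
  moves:
    - [[0,0,0,0,0],[0,0,0,-20,0],[0,-60,0,-60,0],[60,-120,0,-60,0],[75,-160,0,-60,0]]

```text
t: 21.55
eef_pos: [0.6454, -0.2752, 0.1128]
tcp_rot: [-0.103, 3.137, -0.001]
wrist_force: [0.2, -0.4, 0.9]
gripper_width: 0.0152
```

Run:
```python
from h import *
st()
im,d,p=snap("top");brown(im,p,box=(.36,.75,-.5,0))
im,d,p=snap("side");brown(im,p,box=(.36,.75,-.5,0))
```

```text
t 21.55 tcp [ 0.6454 -0.2752  0.1128] rv [-1.030e-01  3.137e+00 -1.000e-03] F [ 0.2 -0.4  0.9] w 0.0152 q [-0.13  0.48 -0.07  0.   -1.02 -1.38]
px [358. 322.] n 1796 rect c [ 490.7 -284. ] size [140.5  52.2] ang 3.4 z 0.0529 corners [[419.0, -262.0], [422.0, -314.0], [562.0, -306.0], [559.0, -254.0]]
```

Run:
```python
from h import *
rel([(440,-287,95)],93.4)
```

```text
jaw now 93.9 turn about tool z rad 0.008
[ 440 -287   95] -> [207.   2.  15.]
```

Emit:
arm_command:
  moves:
    - [[85,55,0,0,0],[85,110,0,0,0],[85,165,2,5,0],[85,200,2,15,0],[85,200,2,15,0]]

```text
t: 22.28
eef_pos: [0.4397, -0.2862, 0.0964]
tcp_rot: [0.101, -3.139, -0.001]
wrist_force: [0.3, -0.1, 1.0]
gripper_width: 0.0722
```

Run:
```python
from h import *
st();rel([(440,-287,41)],93.4);im,d,p=snap("side");brown(im,p,box=(.36,.75,-.5,0))
```

```text
t 22.27 tcp [ 0.4397 -0.2862  0.0964] rv [ 1.010e-01 -3.139e+00 -1.000e-03] F [ 0.3 -0.1  1. ] w 0.0722 q [-0.2   0.24 -0.49 -0.   -0.84 -1.3 ]
jaw now 93.7 turn about tool z rad 0.005
[ 440 -287   41] -> [-0. -1. 55.]
px [349. 330.] n 1114 rect c [ 459.8 -286.5] size [79.  51.9] ang 2.4 z 0.0529 corners [[419.0, -262.0], [421.0, -314.0], [500.0, -311.0], [498.0, -259.0]]
```

Emit:
arm_command:
  moves:
    - [[85,0,-1,20,0],[85,0,-1,45,0],[85,0,-1,55,0],[85,0,-1,55,0]]

```text
t: 22.82
eef_pos: [0.4432, -0.2873, 0.0411]
tcp_rot: [0.104, -3.139, -0.0]
wrist_force: [0.1, -0.0, 0.5]
gripper_width: 0.0745
```

Emit:
arm_command:
  moves:
    - [[45,0,0,0,0],[45,0,0,0,0],[45,0,0,0,0],[45,0,0,0,0],[45,0,0,0,0]]
  squeeze: 15

```text
t: 23.45
eef_pos: [0.4434, -0.2874, 0.0419]
tcp_rot: [-0.104, 3.139, -0.001]
wrist_force: [-0.3, 0.5, 2.9]
gripper_width: 0.0515
```

Emit:
arm_command:
  moves:
    - [[45,0,0,-5,0],[45,0,0,-15,0],[45,0,0,-35,0],[45,0,0,-70,0],[45,0,0,-115,0]]

```text
t: 24.08
eef_pos: [0.4422, -0.2871, 0.1575]
tcp_rot: [0.103, -3.138, -0.001]
wrist_force: [1.6, -0.1, -0.7]
gripper_width: 0.0515
```

Run:
```python
from h import *
st();snap("side","side7.png")
a=cup(-145,-45);b=cup(-76,-45)
rel([(*a,160),(*a,105),(*b,105),(*b,33)],95.5)
```

```text
t 24.07 tcp [ 0.4422 -0.2871  0.1575] rv [ 1.030e-01 -3.138e+00 -1.000e-03] F [ 1.6 -0.1 -0.7] w 0.0515 q [-0.2   0.18 -0.41 -0.   -0.99 -1.3 ]
jaw now 93.8 turn about tool z rad -0.029
[439. 192. 160.] -> [-26. 480.   3.]
[439. 192. 105.] -> [-25. 480.  58.]
[508. 199. 105.] -> [-94. 483.  58.]
[508. 199.  33.] -> [-94. 483. 130.]
```

View pics/side7.png

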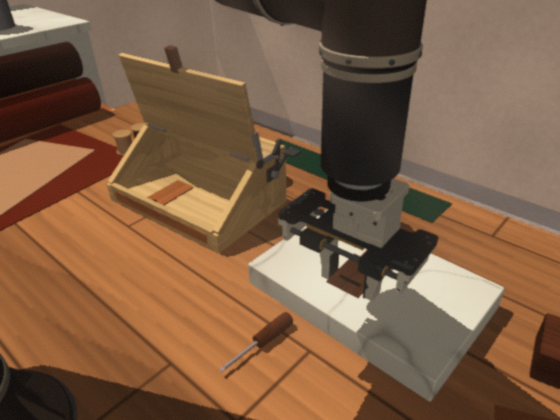

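The side view shows the sheath template held at (345,275) above the slab, the pocket template flat inside at (170,190), and the door up.

Emit:
arm_command:
  moves:
    - [[45,10,60,-5,0],[45,20,120,-5,0],[45,25,180,-5,0],[45,25,240,-5,0],[45,25,300,-5,0]]

```text
t: 24.75
eef_pos: [0.398, 0.0122, 0.1624]
tcp_rot: [-0.103, 3.138, 0.001]
wrist_force: [1.9, -0.4, -0.3]
gripper_width: 0.0515
```

Emit:
arm_command:
  moves:
    - [[45,0,60,0,0],[45,-10,120,0,0],[45,-30,178,0,-0.015],[45,-50,180,10,-0.029],[45,-50,180,40,-0.029]]

```text
t: 25.38
eef_pos: [0.4381, 0.1955, 0.1224]
tcp_rot: [-0.152, 3.135, 0.003]
wrist_force: [-0.2, 0.1, -1.2]
gripper_width: 0.0516
```

Run:
```python
from h import *
st()
b=cup(-76,-45)
rel([(*b,105),(*b,33)],95.5)
```

```text
t 25.38 tcp [0.4381 0.1955 0.1224] rv [-1.520e-01  3.135e+00  3.000e-03] F [-0.2  0.1 -1.2] w 0.0516 q [ 0.83  0.13 -0.55  0.   -0.88 -2.31]
jaw now 95.5 turn about tool z rad 0.001
[508. 199. 105.] -> [-70.  -3.  18.]
[508. 199.  33.] -> [-69.  -3.  90.]
```

Emit:
arm_command:
  moves:
    - [[45,0,-3,25,0],[45,0,-3,42,0],[45,-35,-3,42,0],[45,-69,-3,44,0],[45,-69,-3,60,0]]

```text
t: 26.0
eef_pos: [0.5081, 0.1978, 0.0622]
tcp_rot: [-0.148, 3.135, 0.002]
wrist_force: [-0.1, 0.1, -0.7]
gripper_width: 0.0518
```

Emit:
arm_command:
  moves:
    - [[45,0,0,15,0],[45,0,0,26,0],[45,0,0,28,0]]

```text
t: 26.38
eef_pos: [0.5047, 0.1963, 0.0343]
tcp_rot: [0.151, -3.138, 0.002]
wrist_force: [-6.3, -3.7, 22.4]
gripper_width: 0.0514
```

Run:
```python
from h import *
st()
b=cup(-76,-45)
rel([(*b,33)],95.5)
```

```text
t 26.38 tcp [0.5047 0.1963 0.0343] rv [ 1.510e-01 -3.138e+00  2.000e-03] F [-6.3 -3.7 22.4] w 0.0514 q [ 0.73  0.35 -0.51  0.   -0.71 -2.21]
jaw now 95.5 turn about tool z rad 0.0
[508. 199.  33.] -> [-3.  2.  1.]
```

Emit:
arm_command:
  moves:
    - [[45,0,0,-2,0],[72,0,0,-3,0],[72,0,0,-3,0],[72,0,0,-3,0],[72,0,0,-3,0]]

```text
t: 27.0
eef_pos: [0.5053, 0.1968, 0.0364]
tcp_rot: [0.149, -3.138, 0.0]
wrist_force: [-0.3, -0.3, -0.3]
gripper_width: 0.0633
```

Emit:
arm_command:
  moves:
    - [[72,0,0,-30,0],[72,0,0,-75,0],[72,30,0,-120,0],[72,70,-40,-150,0],[60,80,-100,-160,0]]

```text
t: 27.62
eef_pos: [0.4344, 0.0902, 0.1985]
tcp_rot: [-0.154, 3.135, 0.003]
wrist_force: [2.2, -0.5, 0.2]
gripper_width: 0.0578
```

Emit:
arm_command:
  moves:
    - [[0,0,-60,0,0],[0,0,-120,0,0],[0,0,-180,0,0],[0,0,-190,0,0]]

```text
t: 28.12
eef_pos: [0.4527, -0.1021, 0.1963]
tcp_rot: [0.142, -3.138, 0.0]
wrist_force: [-0.2, -0.1, -0.3]
gripper_width: 0.0185
```

Run:
```python
from h import *
st()
im,d,p=snap("top","top8.png")
brown(im,p,.02,.06,box=(.45,.72,.08,.45))
im2,d,p=snap("side","s8.png");brown(im2,p,.02,.06,box=(.45,.72,.08,.45))
cv2.imwrite("pics/c8.png",np.hstack([cv2.resize(im[120:300,10:270],(390,270)),cv2.resize(im2[80:260,80:320],(360,270))]))
```

```text
t 28.12 tcp [ 0.4527 -0.1021  0.1963] rv [ 0.142 -3.138  0.   ] F [-0.2 -0.1 -0.3] w 0.0185 q [ 0.2   0.03 -0.48  0.   -1.06 -1.68]
px [140. 233.] n 11602 rect c [547.1 257. ] size [161.3 339.9] ang 5.6 z 0.0292 corners [[450.0, 418.0], [483.0, 80.0], [644.0, 96.0], [611.0, 434.0]]
px [176. 191.] n 6626 rect c [574.6 256.5] size [235.5 340.6] ang 3.1 z 0.0318 corners [[448.0, 420.0], [466.0, 80.0], [702.0, 93.0], [683.0, 433.0]]
```

View pics/c8.png

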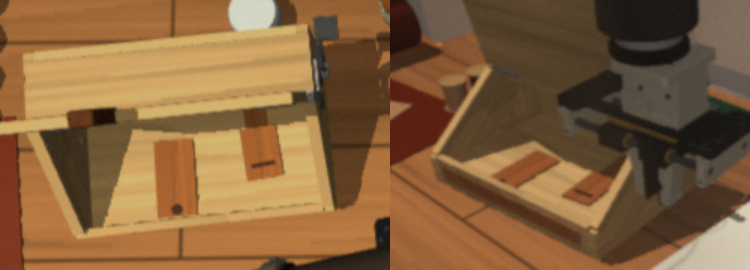

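Both templates lie on the cupboard floor: pocket at (176,175) and sheath at (262,150) in the left crop. Before pressing the pad I'll check that the forearm clears the raised door.

Run:
```python
from h import *
im,d,p=snap("top")
for (u,v) in [(176,175),(176,210),(262,125),(258,140),(265,150),(268,175),(220,180)]:
    U=10+int(u/1.5);V=120+int(v/1.5);print("crop",u,v,np.round(np.median(p[V-1:V+2,U-1:U+2].reshape(-1,3),0)*1000))
q,dd,ps=snap("side")
s=get_state()
for nm,c in(("top",p),("side",ps)):
  m=(c[...,2]>.24)&(c[...,1]<.05)&(c[...,1]>-.25);P=c[m]
  r=np.hypot(P[:,0],P[:,1])
  for a in np.arange(0,.7,.06):
    k=(r>a)&(r<a+.06)
    if k.sum()>30: print(nm,round(a,2),"z",np.round(np.percentile(P[k,2],[2,50,98]),3),"n",k.sum())
print(np.round(s["joints"],3))
```

```text
crop 176 175 [539. 287.  32.]
crop 176 210 [488. 287.  31.]
crop 262 125 [609. 166.  32.]
crop 258 140 [587. 171.  30.]
crop 265 150 [572. 162.  31.]
crop 268 175 [537. 157.  31.]
crop 220 180 [530. 226.  29.]
top 0.36 z [0.596 0.613 0.632] n 4116
top 0.42 z [0.581 0.62  0.638] n 29372
top 0.48 z [0.286 0.635 0.882] n 10234
side 0.36 z [0.268 0.431 0.511] n 1646
side 0.42 z [0.268 0.39  0.511] n 11248
side 0.48 z [0.266 0.329 0.503] n 2332
[ 0.212  0.029 -0.48  -0.    -1.063 -1.688]
```

Run:
```python
from h import *
im,d,p=snap("top")
m=(p[...,2]>.125)&(p[...,2]<.16)&(p[...,0]>.69)&(p[...,0]<.76)&(p[...,1]>.02)&(p[...,1]<.075)
P=p[m]*1000;print(m.sum(),np.round(np.percentile(P,[2,50,98],axis=0)))
rel([(723,-40,220),(723,55,220),(723,55,165)],95.5)
```

```text
254 [[698.  47. 131.]
 [721.  63. 142.]
 [737.  74. 144.]]
jaw now 95.5 turn about tool z rad -0.0
[723 -40 220] -> [-274.   32.  -24.]
[723  55 220] -> [-283.  127.  -24.]
[723  55 165] -> [-283.  127.   31.]
```

Emit:
arm_command:
  moves:
    - [[0,-55,6,-20,0],[0,-110,12,-26,0],[0,-170,18,-26,0],[0,-225,25,-26,0],[0,-272,35,-26,0]]

```text
t: 29.0
eef_pos: [0.7225, -0.0357, 0.2219]
tcp_rot: [0.153, -3.137, 0.0]
wrist_force: [0.4, -0.8, 0.3]
gripper_width: 0.0006
```

Emit:
arm_command:
  moves:
    - [[0,-6,50,0,0],[0,-10,93,0,0],[0,-10,93,20,0],[0,-10,93,50,0],[0,-10,93,50,0]]

```text
t: 29.62
eef_pos: [0.72, 0.057, 0.1698]
tcp_rot: [0.152, -3.133, 0.001]
wrist_force: [0.3, 0.5, 0.6]
gripper_width: 0.0004
```

Run:
```python
from h import *
st();rel([(722,56,143)],95.5);snap("side","side9.png")
```

```text
t 29.62 tcp [0.72   0.057  0.1698] rv [ 1.520e-01 -3.133e+00  1.000e-03] F [0.3 0.5 0.6] w 0.0004 q [ 0.35  0.47  0.06 -0.   -1.16 -1.82]
jaw now 95.6 turn about tool z rad 0.001
[722  56 143] -> [-2. -1. 27.]
```

View pics/side9.png

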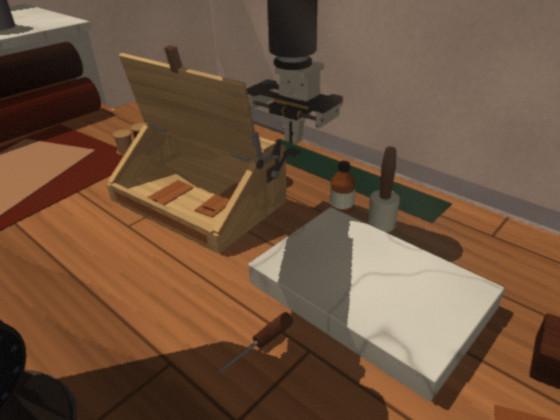

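The side view shows the closed fingertips just above the release pad at (292,150), the body clear of the door, the slab empty, and both templates inside.

Emit:
arm_command:
  moves:
    - [[0,-2,-1,15,0],[0,-2,-1,25,0],[0,-2,-1,32,0],[0,-2,-1,37,0],[0,-2,-1,40,0]]

```text
t: 30.3
eef_pos: [0.7287, 0.0547, 0.136]
tcp_rot: [-0.15, 3.127, 0.001]
wrist_force: [9.3, 1.4, 9.2]
gripper_width: 0.0002
```

Run:
```python
from h import *
st()
im,d,p=snap("side")
# door angle: fit on panel points
def q():
    c,s=np.cos(YC),np.sin(YC);L=p*1000;x=(L[...,0]-O[0])*c+(L[...,1]-O[1])*s;y=-(L[...,0]-O[0])*s+(L[...,1]-O[1])*c
    m=(abs(y)<150)&(L[...,2]>190)&(x<60)&(x>-250);return np.median(np.arctan2(30-x[m],150-L[...,2][m]))-.951,m.sum()
print(q())
```

```text
t 30.3 tcp [0.7287 0.0547 0.136 ] rv [-1.500e-01  3.127e+00  1.000e-03] F [9.3 1.4 9.2] w 0.0002 q [ 0.34  0.5   0.02  0.   -1.08 -1.82]
(np.float64(1.9914778949074257), np.int64(5833))
```

Emit:
arm_command:
  moves:
    - [[0,2,0,2,0],[0,3,0,4,0],[0,4,0,6,0],[0,4,0,6,0]]

```text
t: 30.85
eef_pos: [0.7296, 0.0548, 0.1337]
tcp_rot: [-0.151, 3.116, 0.002]
wrist_force: [16.5, 0.3, 13.6]
gripper_width: 0.0001
```

```bash
cat >> h.py <<'E'
def door():
    im,d,p=snap("side")
    c,s=np.cos(YC),np.sin(YC);L=p*1000;x=(L[...,0]-O[0])*c+(L[...,1]-O[1])*s;y=-(L[...,0]-O[0])*s+(L[...,1]-O[1])*c
    m=(abs(y)<150)&(x<20)&(x>-160)&(L[...,2]>52)&(np.hypot(x-30,L[...,2]-150)<175)&(np.hypot(x-30,L[...,2]-150)>60)
    a=np.arctan2(30-x[m],150-L[...,2][m])-.951
    print("door q pct",np.round(np.percentile(a,[10,50,90]),3),m.sum())
E
python3 -c "
from h import *
st();door()"
```

```text
t 30.85 tcp [0.7296 0.0548 0.1337] rv [-1.510e-01  3.116e+00  2.000e-03] F [16.5  0.3 13.6] w 0.0001 q [ 0.34  0.5   0.01  0.01 -1.06 -1.82]
door q pct [1.927 1.94  1.95 ] 4256
```

Emit:
arm_command:
  moves:
    - [[0,-5,0,2,0],[0,-8,0,4,0],[0,-8,0,4,0]]

```text
t: 31.28
eef_pos: [0.7334, 0.0551, 0.1264]
tcp_rot: [-0.15, 3.126, 0.001]
wrist_force: [9.0, 0.3, 9.2]
gripper_width: 0.0005
```

```bash
python3 -c "
from h import *
st();door()"
```

```text
t 31.27 tcp [0.7334 0.0551 0.1264] rv [-1.500e-01  3.126e+00  1.000e-03] F [9.  0.3 9.2] w 0.0005 q [ 0.34  0.51  0.02  0.   -1.07 -1.82]
door q pct [1.868 1.881 1.89 ] 3999
```

Emit:
arm_command:
  moves:
    - [[0,-1,0,0,0],[0,-1,0,0,0],[0,-1,0,0,0],[0,-1,0,0,0],[0,-1,0,0,0]]

```text
t: 31.95
eef_pos: [0.7336, 0.0551, 0.1263]
tcp_rot: [-0.15, 3.127, 0.001]
wrist_force: [7.8, -0.6, 7.8]
gripper_width: 0.0005
```

Emit:
arm_command:
  moves:
    - [[0,0,0,0,0],[0,0,0,0,0],[0,0,0,0,0],[0,0,0,0,0],[0,0,0,0,0]]

```text
t: 32.58
eef_pos: [0.7336, 0.0551, 0.1263]
tcp_rot: [-0.15, 3.127, 0.001]
wrist_force: [7.6, 0.4, 8.0]
gripper_width: 0.0003
```

```bash
python3 -c "
from h import *
st();door()"
```

```text
t 32.58 tcp [0.7336 0.0551 0.1263] rv [-1.500e-01  3.127e+00  1.000e-03] F [7.6 0.4 8. ] w 0.0003 q [ 0.34  0.52  0.03  0.   -1.07 -1.82]
door q pct [1.488 1.494 1.498] 1784
```

Emit:
arm_command:
  moves:
    - [[0,-2,0,-15,0],[0,-2,0,-50,0],[0,-2,-40,-90,0],[0,0,-95,-95,0],[0,20,-150,-95,0]]

```text
t: 33.25
eef_pos: [0.7233, -0.0978, 0.218]
tcp_rot: [-0.15, 3.138, 0.0]
wrist_force: [0.1, 0.3, -0.5]
gripper_width: 0.0006
```

Emit:
arm_command:
  moves:
    - [[0,30,-20,0,0],[0,60,-40,0,0],[0,90,-60,0,0],[0,120,-80,0,0],[0,150,-100,0,0]]

```text
t: 33.88
eef_pos: [0.5817, -0.211, 0.2175]
tcp_rot: [0.148, -3.137, -0.001]
wrist_force: [-0.7, 0.6, -0.4]
gripper_width: 0.0004
```

Emit:
arm_command:
  moves:
    - [[0,0,0,0,0],[0,0,0,0,0],[0,0,0,0,0],[0,0,0,0,0],[0,0,0,0,0]]

```text
t: 34.5
eef_pos: [0.5836, -0.2099, 0.2172]
tcp_rot: [0.15, -3.138, -0.0]
wrist_force: [-0.2, 0.7, 0.7]
gripper_width: 0.0005
```

Emit:
arm_command:
  moves:
    - [[0,0,0,0,0],[0,0,0,0,0],[0,0,0,0,0],[0,0,0,0,0],[0,0,0,0,0]]

```text
t: 35.12
eef_pos: [0.5833, -0.2103, 0.2175]
tcp_rot: [0.149, -3.138, -0.0]
wrist_force: [-0.0, 0.6, 0.1]
gripper_width: 0.0007
```

Emit:
arm_command:
  moves:
    - [[0,0,0,0,0],[0,0,0,0,0],[0,0,0,0,0],[0,0,0,0,0],[0,0,0,0,0]]

```text
t: 35.75
eef_pos: [0.5833, -0.2102, 0.2175]
tcp_rot: [0.149, -3.138, 0.0]
wrist_force: [0.7, -0.0, -0.1]
gripper_width: 0.0009
```

Emit:
arm_command:
  moves:
    - [[0,0,0,0,0],[0,0,0,0,0],[0,0,0,0,0],[0,0,0,0,0],[0,0,0,0,0]]

```text
t: 36.38
eef_pos: [0.5833, -0.2103, 0.2175]
tcp_rot: [0.149, -3.138, 0.0]
wrist_force: [-0.5, -0.2, 0.8]
gripper_width: 0.0007
```

Emit:
arm_command:
  moves:
    - [[0,0,0,0,0],[0,0,0,0,0],[0,0,0,0,0],[0,0,0,0,0],[0,0,0,0,0]]

```text
t: 37.0
eef_pos: [0.5833, -0.2103, 0.2175]
tcp_rot: [-0.149, 3.138, 0.0]
wrist_force: [0.0, 0.6, -0.4]
gripper_width: 0.0006
```

Emit:
arm_command:
  moves:
    - [[0,0,0,0,0],[0,0,0,0,0],[0,0,0,0,0],[0,0,0,0,0],[0,0,0,0,0]]

```text
t: 37.62
eef_pos: [0.5833, -0.2103, 0.2175]
tcp_rot: [0.149, -3.138, 0.0]
wrist_force: [-0.2, -0.0, -0.3]
gripper_width: -0.0001
```

```bash
python3 -c "
from h import *
st();door();snap('side','side10.png')"
```

```text
t 37.62 tcp [ 0.5833 -0.2103  0.2175] rv [ 0.149 -3.138  0.   ] F [-0.2 -0.  -0.3] w -0.0001 q [-0.03  0.28 -0.13  0.   -1.17 -1.44]
door q pct [0.089 0.131 0.218] 5251
```

View pics/side10.png

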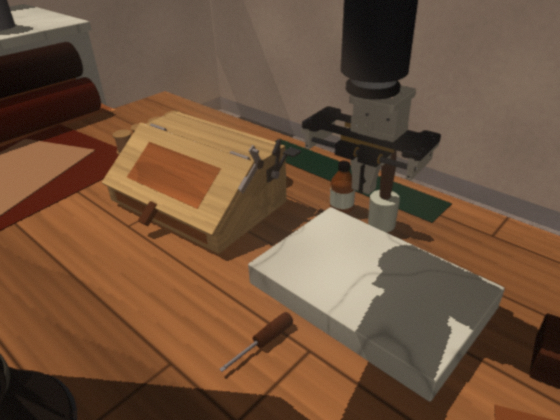

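The side view shows the door down, with its pull at (148,212) as at the start, and the slab clear. I'll compare depth with the first frames to confirm it is fully shut and nothing else moved.

Emit:
arm_command:
  moves:
    - [[0,0,0,-60,0],[0,0,0,-60,0],[0,0,0,-60,0],[0,0,0,-60,0],[0,0,0,-60,0]]

```text
t: 38.35
eef_pos: [0.583, -0.2102, 0.2766]
tcp_rot: [0.149, -3.136, -0.0]
wrist_force: [-0.1, -1.0, 0.7]
gripper_width: 0.0004
```

Run:
```python
from h import *
p0=np.load("side0.npy");im,d,p=snap("side");D=p-p0
for n,(u0,u1,v0,v1) in dict(panel=(140,215,155,200),pull=(143,153,206,218),tool=(255,290,318,340),bottle=(335,352,170,200),maul=(375,395,200,222)).items():
    z=D[v0:v1,u0:u1].reshape(-1,3)*1000;print("side",n,np.round(np.median(z,0),1),np.round(np.percentile(abs(z[:,2]),90),1))
t0=np.load("top0.npy");im,d,p=snap("top");i0=cv2.imread("pics/top0.png")
for n,(u0,u1,v0,v1) in dict(panel=(80,190,220,265),pull=(143,155,276,290),tin=(165,192,115,140),bottle=(265,288,102,135),tool=(335,348,280,345)).items():
    z=(p-t0)[v0:v1,u0:u1].reshape(-1,3)*1000;print("top",n,np.round(np.median(z,0),1),np.round(np.percentile(abs(z[:,2]),90),1))
st()
```

```text
side panel [-0. -0.  0.] 2.1
side pull [-0.1 -0.1  0.1] 2.4
side tool [-0. -0.  0.] 2.4
side bottle [ 0.  0. -0.] 2.3
side maul [-0.1 -0.   0. ] 2.1
top panel [-0.  -0.3  0.8] 620.6
top pull [-0.   0.1 -0.4] 3.5
top tin [-204.7 -157.2  653. ] 656.1
top bottle [-203.4    8.8  618.7] 700.6
top tool [114.7 119.8 711.6] 727.7
t 38.45 tcp [ 0.5832 -0.2103  0.2769] rv [ 0.149 -3.137 -0.   ] F [ 0.9  0.5 -0.3] w 0.0005 q [-0.03  0.24 -0.04  0.   -1.29 -1.44]
```

```bash
python3 -c "
from h import *
print(ctrl.sign_off())"
```

```text
the job is handed in; nothing more can be done
None
```

The job is done and handed in at about 38 s. The two templates that were on the slab, pocket and sheath, are in the cupboard and the door is shut. I raised the door onto its stay and slid each template over the slab's front edge. I pinched each one there and laid it in the cupboard, then pressed the release pad until the door had sunk about 0.5 rad.

**What the last checks showed:**
- **Door:** panel and pull are back at their starting depth, with median differences of about 0.1 mm in the side view and under 1 mm in the top view.
- **Bench:** the edge tool, bottle and maul are unchanged in the side view. The slab is empty.
- **Templates:** before the door closed, both lay flat on the floor, with their tops at about 31–32 mm.
- **Robot:** the arm was clear of everything at sign-off.

**What did not go cleanly:**
- The last top view was blocked by the arm over the wax tin, bottle and tool. I did not re-check the tin at the end, though the arm never went near it.
- Setting down the sheath template gave a brief 22 N contact with the floor. It ended up slightly further back than planned.
- The pad press also pushed the tool sideways with up to about 16 N. I eased that off, and the catch then released normally.

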